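# Close up the calibration-weight case

### The job

Close up the weight case with fingertip pushes alone: first fold the upright clear flap with the blue frame down flat over the tray of small sheet weights, then push the wooden lid over and down until it is fully shut, without slamming it. Lift nothing: the weights stay in their wells, and the beaker, wash bottle, tweezers and balance are left alone. Finish with the hand clear of everything.

Things in the scene. Friction and masses are not known exactly. Their poses are not given: they have to be found in the camera images.
- case: Beech case for calibration weights, fixed on the bench: base 150 mm deep (its x) by 230 mm wide (its y), rim 70 mm high, walls 6 mm. Origin: centre of the underside. Its x axis points from the front wall to the rear (lid-hinge) wall, z up; yaw within 0.6 rad. Under the flap, a white tray of sheet weights; behind it at x = +6 mm a row of small fixed weights, level with the rim; then large ones
- flap (a joint): Angle of the flap, rad: 0 = flat over the tray, top 1.5 mm below the rim; 1.57 = upright; begins at 1.6 to 1.85 (leaning slightly to the front), stops at 1.95. To close, push its front side towards the rear, then down. The hinge is slightly stiff (about 1 N at the free edge) and holds any angle.
- flap_hinge (a point): Middle of the flap's hinge axis, which runs along the case's y, 64 mm in front of the case's centre and 66.5 mm above the bench.
- flap_edge (a point): Middle of the flap's free edge, 55 mm from the hinge axis, in the mid-plane of the panel. The flap is a clear panel in a blue frame, 55 mm by 200 mm (along the case's y), 4 mm thick, mid-plane through the hinge axis, 60 g.
- lid (a joint): Angle of the lid, rad: 0 = shut on the rim, 1.57 = standing straight up; it begins between 1.45 and 1.70 and stops at 1.85. To close it is pushed at its outer (rear) face towards the front and down. Stiff torque hinges hold it at any angle; moving it takes about 1 to 6 N near its free edge.
- lid_hinge (a point): Middle of the lid's hinge axis, which runs along the case's y at the rear of the rim: 75 mm behind the case's centre, 70.5 mm above the bench.
- lid_edge (a point): Middle of the lid's free edge on its outer face: 150 mm from the hinge axis along the lid and 36 mm from it across. The lid is a hollow beech tray, 150 mm by 230 mm by 36 mm deep, 6 mm thick, about 0.4 kg; shut, it lies over the case with its flat outer face up, 106.5 mm above the bench.
- w500_center (a point): Centre (31 mm up) of the loose 500 g steel weight, 40 mm across, 62 mm tall with its knob, in its 31 mm deep well behind the small weights, case x = +38 mm (all large weights stand there); its top is 93 mm above the bench.
- w200a_center (a point): Centre (23 mm up) of one loose 200 g steel weight, 30 mm across, 46 mm tall, in its well.
- w200b_center (a point): Centre (23 mm up) of the other loose 200 g steel weight, same size, in its well.
- w100_center (a point): Centre (19 mm up) of the loose 100 g steel weight, 24 mm across, 38 mm tall, in its well.
- beaker_center (a point): Centre (45 mm up) of a loose glass beaker, 70 mm across, 90 mm tall, standing beside the case.
- washbottle_center (a point): Centre (70 mm up) of a loose white wash bottle with a red cap and spout, 62 mm across, 160 mm tall, standing beside the case.
- tweezers_center (a point): Centre of a pair of steel tweezers, 140 mm long, 20 mm wide, 8 mm high, lying loose on the bench in front of the case.
- balance: Blue electronic balance, 240 mm by 190 mm, 73 mm high to its round steel pan, standing fixed on the bench to the robot's left. Origin: centre of its underside.

How it is judged:
By the outcome, as a careful person would: the job done as asked, in the order asked, and still so for the second after the job is handed in, with the robot touching nothing.
It also fails if it takes over 48 s, if anything falls off the work surface, if the arm or the gripper's body presses on something with over 40 N, if the wrist force passes 120 N, or if a joint passes its speed limit or range.

### The arm

A 7-joint arm with a two-finger parallel gripper is mounted at the origin on the work surface. World frame = base frame: x ahead of the robot, y to its left, z up, the work surface at z = 0. Lengths are in m, angles in rad, forces in N, time in s.
With the tool pointing down it reaches from about 0.425 to 0.875 m from the base axis. Payload 4.7 kg.
Tool frame: the origin (TCP) lies midway between the tips of the shut fingers; the grasp point (between the pads) lies 19 mm behind it; z points along the fingers, y is the direction in which the jaws open and shut (so a half turn about z gives the same grasp; the last joint's range is limited). The gripper opens to 87 mm and grips with 3 to 60 N. Pads are 19 mm wide; open, the fingers measure 117 mm over their backs; the gripper's body (75 mm by 190 mm) begins 51 mm behind the grasp point.
Start: joints at [-1.109, 0.321, -0.07, 1.45, 0.023, 1.371, -0.057], TCP at [0.281, 0.586, 0.223] pointing down, gripper open.
Joint ranges: [-2.86, 2.86], [-0.3, 2.09], [-1.38, 1.24], [0.06, 2.45], [-1.56, 4.7], [0.09, 2.05], [-2.69, 2.69]. Speed limits (rad/s): [2.57, 2.57, 3.14, 3.14, 3.14, 3.14, 3.14].

### API

Orientations are given as a rotation vector (axis times angle).
In Python, from bench import get_state, eyes, job gives the robot as it stands. The module is installed in compiled form; this text tells all that it offers.
- The arm moves only by the shell command python3 -m jog 'ROWS' [FORCE]. ROWS is JSON, a list that holds one entry, the list of rows, each a list of 5 numbers: the opening, from 0 (shut) to 1 (fully open), then the shift along the tool's x, y, z in units of 40 mm (1.0 is 40 mm), then the turn about the tool's z in units of 5 degrees (1.0 is 5 degrees). In form: [[[jaw, dx, dy, dz, turn], ...]]. A call has 1 to 10 rows; each row shifts and turns the commanded pose from where the row before left it, along the tool's axes as they then stand; what a row does not reach is not made up. A row lasts 1/8 s, in which the tool goes at most 62.5 mm and 10.7 degrees, less where a joint would pass 70% of its speed; a pose out of reach is approached as far as the arm can. A call is refused whole if a number of a shift passes 1 or a number of a turn 1, either way. A call with a gripper value outside its range is refused whole. The fingers move at their own pace and stop on an object; FORCE is the grip in N (left out, the last holds). Time passes only in rows, so rows that do not move let the fingers close. It gives the time, the measured TCP pose, the force and the opening at its end, in the units of the state.
- get_state(): the state, without advancing time (a new reading comes with each control period).
- eyes.get_image(name): name is "scene" or "top" or "wrist"; returns (picture, depth): 384x512x3 uint8, red, green, blue; 384x512 float32, m along the optical axis (not along the pixel's ray), 0 where there is no reading.
- eyes.camera_params(name): a dict with "camera_matrix" (3x3 intrinsics, pixels), "pose" (4x4, takes a point from camera to world coordinates); the wrist camera has in their place "mount" (4x4, takes a point from camera to tool coordinates, whose origin is the TCP and whose axes are the flange's). Camera axes: x right, y down, z forward; pixel columns grow to the right and rows downward; lengths in m; the calibration is good to about 2 mm. The wrist camera is an equidistant fisheye: a pixel r from the principal point sees the ray r / f radians off the axis. A picture is of the moment at which its call begins: read the wrist's pose just before it. camera_params takes no time and is no camera call.
- job.close_job(): hands the job in, once; it reports no verdict.
The state is a dict: "time": time; "joint_positions": joint angles; "qd": joint speeds; "joint_torque": joint torques, N m; "position": TCP position; "tool_rot": TCP orientation; "ft_force": force on the tool from outside, world axes, zero at the start; "torque": the same for the moment, N m; "grip_width": opening from 0.0 (shut) to 1.0 (fully open).
Only numpy, scipy, OpenCV 4.12 (cv2) and the standard library are available. Lean on these libraries where they do the work, as an engineer would, in place of code of your own. Each camera call takes 0.05 s, during which the arm holds its last target. There are 200 camera calls.

## Working session

There is one attempt and no reset: what is moved stays moved. The work goes in short steps, Python scripts to look and compute and a shell command to move; the robot and the scene stay as the last step left them, time stands still between calls to the robot, and variables do not carry over. Pictures are saved under pics/ and viewed, about 8 in all and at most 12, crops included, and the job is handed in when it is done.

```bash
mkdir -p pics; python3 - <<'E'
from bench import get_state, eyes, job
import cv2, numpy as np
s=get_state()
for k in ("time","position","tool_rot","grip_width","ft_force"): print(k,s[k])
for n in ("scene","top"):
    im,d=eyes.get_image(n); np.savez(f"{n}0.npz",im=im,d=d)
    cv2.imwrite(f"pics/{n}0.png",im[:,:,::-1]); p=eyes.camera_params(n); print(n,p)
a=cv2.imread("pics/scene0.png");b=cv2.imread("pics/top0.png")
E
```

```text
time 0.0
position [0.28123617 0.58539918 0.22144039]
tool_rot [-6.97374742e-01 -3.06285498e+00  3.00226143e-03]
grip_width 1.0040115341556481
ft_force [-0.25391136  0.54966004  0.65822079]
scene {'camera_matrix': array([[426.72188759,   0.        , 250.6213201 ],
       [  0.        , 426.72188759, 195.49108813],
       [  0.        ,   0.        ,   1.        ]]), 'pose': array([[ 0.64315242,  0.53534472, -0.54750433,  1.27705218],
       [ 0.76568866, -0.44148216,  0.46777599, -0.47185385],
       [ 0.00870801, -0.72006912, -0.6938477 ,  1.05471928],
       [ 0.        ,  0.        ,  0.        ,  1.        ]])}
top {'camera_matrix': array([[375.68504479,   0.        , 256.98845649],
       [  0.        , 375.68504479, 191.25639652],
       [  0.        ,   0.        ,   1.        ]]), 'pose': array([[ 0.03646515, -0.97798962,  0.20544243,  0.33183661],
       [-0.99933334, -0.03532019,  0.00923886,  0.16717555],
       [-0.00177924, -0.20564236, -0.97862559,  0.99656503],
       [ 0.        ,  0.        ,  0.        ,  1.        ]])}
```

View pics/scene0.png

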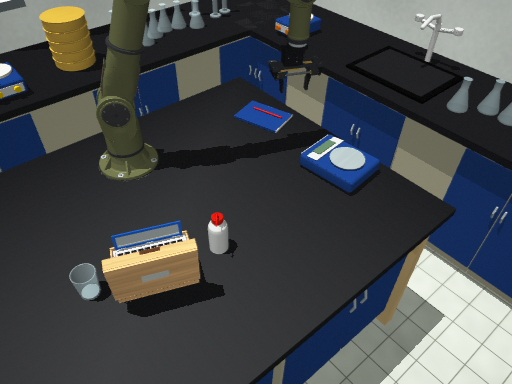

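View pics/top0.png

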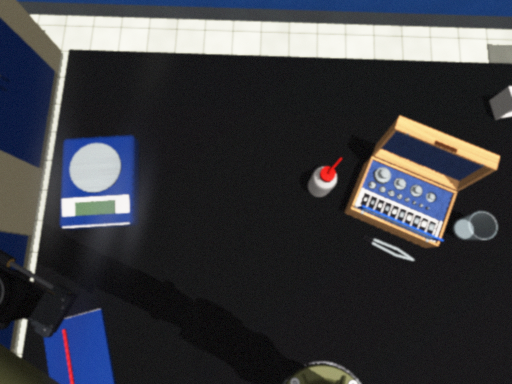

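The scene view shows the case from behind, with its lid upright at about (150,270), the blue flap at (148,237), the beaker at (87,283) and the bottle at (218,235). The top view shows the case at about (415,185), its front edge running (347,210) to (432,247), and the lid's top edge (398,120) to (498,160). Next I'll measure the case.

```bash
cat > h.py <<'E'
import numpy as np, cv2
from bench import get_state, eyes, job
def ray(n,uv):
    p=eyes.camera_params(n);T=p["pose"];uv=np.atleast_2d(uv).astype(float)
    d=np.c_[uv,np.ones(len(uv))]@np.linalg.inv(p["camera_matrix"]).T
    return T[:3,3],d@T[:3,:3].T
def onz(n,uv,z):
    o,d=ray(n,uv); return o+d*((z-o[2])/d[:,2])[:,None]
def cloud(n,d):
    v,u=np.mgrid[:384,:512]; o,r=ray(n,np.c_[u.ravel(),v.ravel()])
    return (o+r*d.ravel()[:,None]).reshape(384,512,3)
E
python3 - <<'E'
from h import *
for n in("top","scene"):
    z=np.load(n+"0.npz");im,d=z["im"],z["d"];P=cloud(n,d)
    hsv=cv2.cvtColor(im,cv2.COLOR_RGB2HSV)
    roi=(P[...,0]>.35)&(P[...,0]<.9)&(P[...,1]<0.0)&(P[...,1]>-.6)&(d>0)
    wood=roi&(hsv[...,0]>8)&(hsv[...,0]<25)&(hsv[...,1]>70)&(hsv[...,2]>90)
    q=P[wood]; print(n,wood.sum(),np.percentile(q[:,2],[1,50,99]))
    rim=wood&(P[...,2]>.060)&(P[...,2]<.080); print("rim",rim.sum(),np.median(P[rim],0)); 
    if n=="top":
        c,(w,h),a=cv2.minAreaRect(P[rim][:,:2].astype(np.float32)); print("rect",c,w,h,a)
        print(cv2.boxPoints((c,(w,h),a)))
    lid=wood&(P[...,2]>.12)
    l=P[lid];print("lid",len(l),l[:,:].min(0),l.max(0))
    m=l.mean(0);U,S,V=np.linalg.svd(l-m,full_matrices=False);print(m,S/np.sqrt(len(l)),V)
    blue=roi&(hsv[...,0]>100)&(hsv[...,0]<130)&(hsv[...,1]>120)&(hsv[...,2]>60)&(P[...,2]>.085)
    print("blue>.085",blue.sum()); 
    if blue.sum(): print(np.percentile(P[blue],[2,50,98],axis=0))
    red=roi&((hsv[...,0]<6)|(hsv[...,0]>174))&(hsv[...,1]>150); print("red",np.median(P[red],0))
im=np.load("top0.npz")["im"][100:270,300:510,::-1];cv2.imwrite("pics/c1.png",cv2.resize(im,None,fx=3.5,fy=3.5,interpolation=cv2.INTER_CUBIC))
E
```

```text
top 4580 [-0.00097652  0.07603959  0.22118752]
rim 1802 [ 0.57781727 -0.21146386  0.07257885]
rect (0.5300883054733276, -0.1965397149324417) 0.23122437298297882 0.179558664560318 67.88323974609375
[[ 0.4033876  -0.2698435 ]
 [ 0.5697341  -0.33744648]
 [ 0.656789   -0.12323594]
 [ 0.4904425  -0.05563295]]
lid 1874 [ 0.5505524  -0.34388217  0.12013058] [ 0.67749295 -0.11518838  0.22341065]
[ 0.61546831 -0.23352755  0.21211882] [0.07356623 0.01932755 0.01031958] [[-0.3796319  -0.92502977 -0.01412612]
 [-0.34871908  0.15722375 -0.92394572]
 [ 0.85689826 -0.34583322 -0.38226268]]
blue>.085 1712
[[ 0.42836556 -0.3259066   0.08755745]
 [ 0.61055549 -0.22883821  0.12391976]
 [ 0.65263904 -0.10175741  0.16633282]]
red [ 0.61514386 -0.02571279  0.00227678]
scene 4084 [0.00241713 0.17352731 0.22200039]
rim 249 [ 0.60333212 -0.23733828  0.07243811]
lid 2850 [ 0.56104366 -0.34697405  0.12001584] [ 0.67844426 -0.12170323  0.22502663]
[ 0.6252339  -0.23998575  0.19144603] [0.0678052  0.0308619  0.00878778] [[-0.37463777 -0.92716748 -0.00264681]
 [-0.09527352  0.03565696  0.99481231]
 [-0.92226325  0.37294644 -0.10169295]]
blue>.085 265
[[ 0.41655756 -0.25917004  0.08812216]
 [ 0.45048104 -0.17361166  0.11880505]
 [ 0.49367852 -0.07809041  0.1247803 ]]
red [ 0.56653121 -0.00597891  0.14252208]
```

View pics/c1.png

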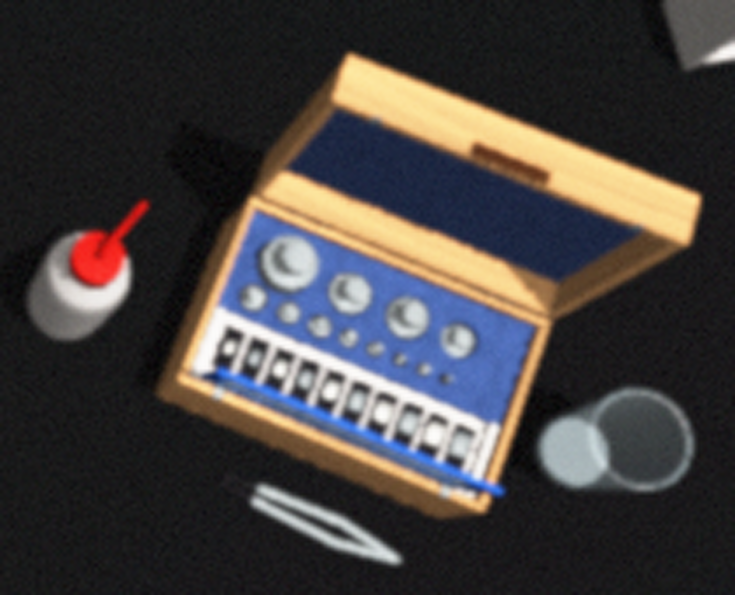

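The crop shows the front-left rim corner at (351,210), front-right at (440,246), rear-left at (373,158) and rear-right at (458,191) in full-image pixels. The flap edge runs (362,206) to (443,240). The tweezers lie in front, the bottle on the left, and the beaker on the right near the front-right corner.

```bash
python3 - <<'E'
from h import *
c=lambda a:np.array(a)/3.5+[300,100]
C=onz("top",c([(180,385),(490,510),(553,320),(255,203)]),.07);print("corners",C.round(4))
m=C.mean(0);y=(C[0]-C[1])+(C[3]-C[2]);print("sizes",np.linalg.norm(C[0]-C[1]),np.linalg.norm(C[3]-C[2]),np.linalg.norm(C[0]-C[3]),np.linalg.norm(C[1]-C[2]))
yaw=np.arctan2(-y[0],y[1]);print("center",m,"yaw",yaw)
yaw=(yaw-.384)/2 if abs(yaw+.384)<.05 else yaw
ex=np.array([np.cos(yaw),np.sin(yaw),0]);ey=np.array([-ex[1],ex[0],0]);print("yaw used",yaw)
# clouds in case frame
for n in("top","scene"):
    z=np.load(n+"0.npz");im,d=z["im"],z["d"];P=cloud(n,d);hsv=cv2.cvtColor(im,cv2.COLOR_RGB2HSV)
    Q=np.stack([(P-m)@ex,(P-m)@ey,P[...,2]],-1)
    near=(d>0)&(abs(Q[...,0])<.3)&(abs(Q[...,1])<.3)
    wood=near&(hsv[...,0]>8)&(hsv[...,0]<25)&(hsv[...,1]>70)&(hsv[...,2]>90)
    rim=wood&(Q[...,2]>.066)&(Q[...,2]<.078)&(Q[...,0]<.05)
    print(n,"rim y,x range",np.percentile(Q[rim],[1,99],axis=0).round(4).tolist())
    lid=wood&(Q[...,2]>.1); print("lid",np.percentile(Q[lid],[1,50,99],axis=0).round(4).tolist())
    if n=="scene":
        o=lid&(Q[...,0]>.09); A=np.c_[Q[o][:,2],np.ones(o.sum())];k=np.linalg.lstsq(A,Q[o][:,0],rcond=None)[0];print("outer face x=",k)
    bl=near&(hsv[...,0]>100)&(hsv[...,0]<130)&(hsv[...,1]>120)&(Q[...,2]>.08)&(Q[...,0]<0); print("flap",bl.sum(),np.percentile(Q[bl],[2,50,98],axis=0).round(4).tolist())
    for nm,sel in(("low beside/front",near&(Q[...,2]>.004)&((abs(Q[...,1])>.125)|(Q[...,0]<-.085))&(Q[...,2]<.2)),):
        k,l,st,ct=cv2.connectedComponentsWithStats(sel.astype(np.uint8))
        for i in range(1,k):
            if st[i,4]>40: print(n,st[i],np.percentile(Q[l==i],[2,50,98],axis=0).round(3).tolist())
E
```

```text
corners [[ 0.4871 -0.0611  0.07  ]
 [ 0.4066 -0.276   0.07  ]
 [ 0.5442 -0.3298  0.07  ]
 [ 0.6242 -0.1181  0.07  ]]
sizes 0.22945174753340117 0.22636642512094346 0.14847946581590732 0.14773811210904497
center [ 0.5155365  -0.19623614  0.07      ] yaw -0.3600660738184372
yaw used -0.37203303690921863
top rim y,x range [[-0.076, -0.1089, 0.0664], [0.048, 0.1206, 0.0732]]
lid [[0.0805, -0.1103, 0.1101], [0.1059, -0.0004, 0.2175], [0.1279, 0.119, 0.2217]]
flap 191 [[-0.0728, -0.0897, 0.1044], [-0.0704, 0.0092, 0.1206], [-0.0671, 0.1029, 0.1245]]
top [307 158  35  39 681] [[-0.064, 0.185, 0.01], [-0.048, 0.212, 0.109], [-0.004, 0.239, 0.157]]
top [453 211  46  29 985] [[-0.023, -0.215, 0.006], [0.013, -0.191, 0.059], [0.042, -0.151, 0.091]]
top [362 235  52  26 255] [[-0.127, -0.082, 0.004], [-0.118, -0.018, 0.007], [-0.107, 0.052, 0.011]]
scene rim y,x range [[-0.0757, -0.1112, 0.0671], [-0.0347, 0.1186, 0.0737]]
lid [[0.0938, -0.1103, 0.1024], [0.12, -0.003, 0.1957], [0.1297, 0.1142, 0.2223]]
outer face x= [-0.04084252  0.12530863]
flap 274 [[-0.0737, -0.0946, 0.0826], [-0.0679, -0.0019, 0.1183], [-0.0615, 0.1023, 0.1248]]
scene [208 210  21  45 701] [[-0.047, 0.179, 0.006], [-0.014, 0.204, 0.091], [-0.001, 0.234, 0.153]]
scene [ 69 261  33  39 842] [[-0.043, -0.216, 0.006], [0.015, -0.185, 0.061], [0.044, -0.154, 0.092]]
```

```bash
cat >> h.py <<'E'
from scipy.spatial.transform import Rotation as R
YAW=-.372; EX=np.array([np.cos(YAW),np.sin(YAW),0]);EY=np.array([-EX[1],EX[0],0])
M=np.array([.5155,-.1962,0])+.005*EY-.001*EX
def case(p): q=np.array(p)-M; return np.array([q@EX,q@EY,q[2]])
def world(c): return M+c[0]*EX+c[1]*EY+np.array([0,0,c[2]])
def plan(wps):  # world waypoints -> tool shifts, units of 40 mm
    s=get_state();T=R.from_rotvec(s["tool_rot"]);p=np.array(s["position"])
    tx=T.apply([1,0,0]);print("t",s["time"],"case pos",case(p).round(4),"F",np.round(s["ft_force"],2),"turn needed(5deg)",np.degrees(np.arctan2(tx@EY,-(tx@EX)))/5)
    for w in wps:
        print("to",np.round(w,3),"r",np.hypot(w[0],w[1]).round(3),"shift units",(T.inv().apply(np.array(w)-p)/.04).round(2)); p=np.array(w)
E
python3 - <<'E'
from h import *
plan([[.45,.35,.25],[.46,.0,.25],world([-.10,0,.25]),world([-.10,0,.105])])
E
```

```text
t 0.1 case pos [-0.5013  0.6381  0.2216] F [ 0.2  -0.25 -0.07] turn needed(5deg) 0.8682735581742737
to [0.45 0.35 0.25] r 0.57 shift units [-6.35 -3.48 -0.7 ]
to [0.46 0.   0.25] r 0.46 shift units [-4.01 -7.78  0.01]
to [ 0.423 -0.155  0.25 ] r 0.451 shift units [-0.85 -3.89  0.01]
to [ 0.423 -0.155  0.105] r 0.451 shift units [0.   0.01 3.62]
```

```bash
python3 -m jog '[[[0,-0.7,-0.4,-0.1,0],[0,-0.8,-0.4,-0.1,0],[0,-0.8,-0.4,-0.1,0],[0,-0.8,-0.4,-0.1,0],[0,-0.8,-0.4,-0.1,0],[0,-0.8,-0.5,-0.1,0],[0,-0.8,-0.5,-0.1,0],[0,-0.7,-0.6,0,0],[0,-0.5,-0.8,0,0],[0,-0.5,-0.9,0,0]]]' && python3 -m jog '[[[0,-0.5,-0.9,0,0],[0,-0.5,-0.9,0,0],[0,-0.5,-0.9,0,0],[0,-0.5,-0.9,0,0],[0,-0.5,-0.9,0,0],[0,-0.4,-0.9,0,0],[0,-0.3,-0.8,0,0],[0,-0.1,-0.4,0,-0.87],[0,0,0,0,0]]]'; python3 - <<'E'
from h import *
plan([world([-.10,0,.25]),world([-.10,0,.105])])
E
```

```text
time: 1.35
position: [0.4492, 0.2688, 0.25]
tool_rot: [-0.697, -3.063, 0.001]
ft_force: [0.1, 0.1, -0.5]
grip_width: 0.018
time: 2.48
position: [0.4536, -0.0261, 0.2504]
tool_rot: [-0.586, -3.086, -0.001]
ft_force: [-0.2, 0.1, 0.4]
grip_width: 0.003
t 2.475 case pos [-0.1185  0.1309  0.2504] F [-0.17  0.05  0.44] turn needed(5deg) 0.037994635256501263
to [ 0.423 -0.155  0.25 ] r 0.451 shift units [-0.47 -3.27  0.01]
to [ 0.423 -0.155  0.105] r 0.451 shift units [-0.   -0.    3.62]
```

```bash
python3 -m jog '[[[0,0,-0.8,0,0],[0,-0.1,-0.8,0,0],[0,-0.2,-0.8,0,0],[0,-0.17,-0.87,0,0],[0,0,0,0,0],[0,0,0,0,0]]]'; python3 - <<'E'
from h import *
plan([world([-.10,0,.105])])
s=get_state();im,d=eyes.get_image("wrist");np.savez("w1.npz",im=im,d=d,p=s["position"],r=s["tool_rot"])
cv2.imwrite("pics/w1.png",im[:,:,::-1]);print(eyes.camera_params("wrist"))
E
```

```text
time: 3.22
position: [0.4243, -0.1521, 0.2504]
tool_rot: [-0.579, -3.087, -0.001]
ft_force: [-0.6, 1.3, 0.7]
grip_width: 0.006
t 3.225 case pos [-0.1     0.003   0.2504] F [-0.59  1.33  0.66] turn needed(5deg) -0.012460970247780824
to [ 0.423 -0.155  0.105] r 0.451 shift units [-0.   -0.08  3.63]
{'camera_matrix': array([[297.31863964,   0.        , 258.62613207],
       [  0.        , 297.31863964, 188.6815993 ],
       [  0.        ,   0.        ,   1.        ]]), 'mount': array([[-5.69422634e-04, -9.60297236e-01, -2.78978303e-01,
         7.80335954e-02],
       [ 9.99999804e-01, -6.19144880e-04,  9.01166672e-05,
         1.29462770e-03],
       [-2.59266775e-04, -2.78978197e-01,  9.60297401e-01,
        -1.61282770e-01],
       [ 0.00000000e+00,  0.00000000e+00,  0.00000000e+00,
         1.00000000e+00]])}
```

View pics/w1.png

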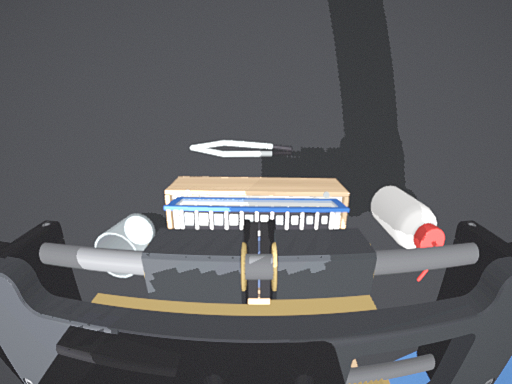

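The wrist view shows the flap edge at row 207, columns 167–347, centred under the fingers. I predicted row 209, so the position agrees to about 2 mm. The tweezers are further forward and clear. I'll descend in front of the flap and push.

```bash
python3 -m jog '[[[0,0,-0.08,0.6,0],[0,0,0,0.8,0],[0,0,0,0.8,0],[0,0,0,0.8,0],[0,0,0,0.6,0],[0,0,0,0,0]]]'; python3 - <<'E'
from h import *
c=[]
for th in (100,90,80,70,60,50,40,30,20,10,0):
    t=np.radians(th);r=.042
    c.append([-.064+r*np.cos(t)-.002*np.sin(t)-.010,0,.0665+r*np.sin(t)+.002*np.cos(t)])
print(np.round(c,4)[:,[0,2]].tolist())
plan([world(x) for x in c])
E
```

```text
time: 4.03
position: [0.4216, -0.1551, 0.105]
tool_rot: [-0.577, -3.084, 0.001]
ft_force: [0.3, -0.1, 0.6]
grip_width: 0.004
[[-0.0833, 0.1075], [-0.076, 0.1085], [-0.0687, 0.1082], [-0.0615, 0.1067], [-0.0547, 0.1039], [-0.0485, 0.1], [-0.0431, 0.095], [-0.0386, 0.0892], [-0.0352, 0.0827], [-0.033, 0.0758], [-0.032, 0.0685]]
t 4.025 case pos [-0.1014 -0.0008  0.105 ] F [ 0.31 -0.06  0.61] turn needed(5deg) -0.02220043637015848
to [ 0.439 -0.161  0.108] r 0.467 shift units [-0.45  0.02 -0.07]
to [ 0.446 -0.164  0.109] r 0.475 shift units [-0.18 -0.   -0.03]
to [ 0.452 -0.166  0.108] r 0.482 shift units [-0.18 -0.    0.01]
to [ 0.459 -0.169  0.107] r 0.489 shift units [-0.18 -0.    0.04]
to [ 0.465 -0.171  0.104] r 0.496 shift units [-0.17 -0.    0.07]
to [ 0.471 -0.174  0.1  ] r 0.502 shift units [-0.16 -0.    0.1 ]
to [ 0.476 -0.176  0.095] r 0.508 shift units [-0.14 -0.    0.12]
to [ 0.48  -0.177  0.089] r 0.512 shift units [-0.11 -0.    0.14]
to [ 0.484 -0.178  0.083] r 0.515 shift units [-0.09  0.    0.16]
to [ 0.486 -0.179  0.076] r 0.518 shift units [-0.06  0.    0.17]
to [ 0.487 -0.18   0.068] r 0.519 shift units [-0.03  0.    0.18]
```

```bash
python3 -m jog '[[[0,-0.23,0,-0.03,0],[0,-0.22,0,-0.04,0],[0,-0.18,0,-0.03,0],[0,-0.18,0,0.01,0],[0,-0.18,0,0.04,0],[0,-0.17,0,0.07,0],[0,-0.16,0,0.1,0],[0,-0.14,0,0.12,0],[0,0,0,0,0]]]'; python3 - <<'E'
from h import *
im,d=eyes.get_image("wrist")
im2,_=eyes.get_image("scene");plan([])
cv2.imwrite("pics/w2.png",np.vstack([im[:,:,::-1][150:350],cv2.resize(im2[200:320,40:300,::-1],(512,236),interpolation=cv2.INTER_CUBIC)]))
E
```

```text
time: 5.15
position: [0.4772, -0.1782, 0.0964]
tool_rot: [-0.581, -3.087, 0.001]
ft_force: [-0.3, -0.9, -0.1]
grip_width: 0.006
t 5.25 case pos [-0.0414 -0.0021  0.0968] F [ 0.76 -0.17  0.14] turn needed(5deg) 0.0017531122370495224
```

View pics/w2.png

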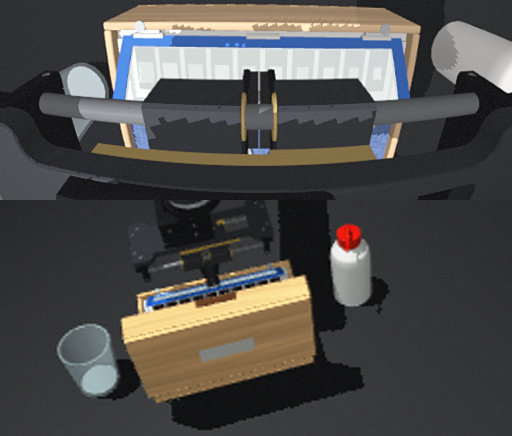

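The flap is folding rearward under the finger, with its blue frame spanning (118–410, 40) in the wrist strip. I'll continue down gently.

```bash
python3 -m jog '[[[0,-0.05,0,0.14,0],[0,-0.08,0,0.16,0],[0,-0.06,0,0.16,0],[0,-0.03,0,0.15,0],[0,0,0,0.05,0],[0,0,0,0.04,0],[0,0,0,0,0]]]';  python3 - <<'E'
from h import *
plan([])
E
```

```text
time: 6.12
position: [0.4853, -0.1811, 0.069]
tool_rot: [-0.581, -3.087, -0.0]
ft_force: [0.0, -0.4, 0.4]
grip_width: 0.008
t 6.125 case pos [-0.0326 -0.0019  0.069 ] F [ 0.02 -0.42  0.41] turn needed(5deg) -0.0015975685443935111
```

```bash
python3 -m jog '[[[0,0,0,0.03,0],[0,0,0,0,0]]]'; python3 -m jog '[[[0,0,0,0.03,0],[0,0,0,0,0]]]'
```

```text
time: 6.38
position: [0.4853, -0.1811, 0.0689]
tool_rot: [-0.581, -3.087, -0.001]
ft_force: [-3.3, 1.4, 10.5]
grip_width: 0.005
time: 6.62
position: [0.4853, -0.1811, 0.0687]
tool_rot: [-0.581, -3.087, -0.003]
ft_force: [-7.1, 2.3, 19.1]
grip_width: 0.006
```

Contact is firm at z = 68.7 mm, against a flat flap's 68.5 mm. I'll raise and check.

```bash
python3 -m jog '[[[0,0,0,-0.2,0],[0,0,0,-0.6,0],[0,0,0,-0.9,0],[0,0,0,-1,0],[0,0,0,-1,0],[0,0,0,-1,0],[0,0,0,-0.3,0],[0,0,0,0,0]]]';  python3 - <<'E'
from h import *
for n in("top","scene"):
    im,d=eyes.get_image(n);np.savez(n+"1.npz",im=im,d=d);P=cloud(n,d);Q=np.stack([(P-M)@EX,(P-M)@EY,P[...,2]],-1)
    hsv=cv2.cvtColor(im,cv2.COLOR_RGB2HSV);near=(d>0)&(abs(Q[...,1])<.13)
    bl=near&(hsv[...,0]>100)&(hsv[...,0]<130)&(hsv[...,1]>120)&(Q[...,0]<.0)&(Q[...,0]>-.08)&(Q[...,2]<.13)&(Q[...,2]>.03)
    print(n,bl.sum(),np.percentile(Q[bl],[2,25,50,75,98],axis=0).round(4).tolist())
    wood=near&(hsv[...,0]>8)&(hsv[...,0]<25)&(hsv[...,1]>70)&(hsv[...,2]>90)&(Q[...,2]>.1)&(Q[...,0]>.05);print("lid",np.percentile(Q[wood],[1,50,99],axis=0).round(4).tolist())
im=np.load("top1.npz")["im"][100:270,300:510,::-1];cv2.imwrite("pics/c2.png",cv2.resize(im,None,fx=3,fy=3,interpolation=cv2.INTER_CUBIC))
plan([world([.165,0,.26]),world([.165,0,.19])])
E
```

```text
time: 7.62
position: [0.4854, -0.181, 0.2665]
tool_rot: [0.58, 3.087, 0.0]
ft_force: [0.2, -0.1, -0.8]
grip_width: 0.007
top 606 [[-0.0607, -0.0988, 0.0604], [-0.0553, -0.0633, 0.0638], [-0.0116, -0.0114, 0.0678], [-0.0049, 0.0518, 0.0693], [-0.0004, 0.0979, 0.0719]]
lid [[0.0846, -0.0732, 0.1144], [0.1093, 0.0294, 0.2176], [0.1296, 0.114, 0.2224]]
scene 154 [[-0.0638, -0.0981, 0.0657], [-0.0596, -0.0626, 0.0686], [-0.0576, -0.0129, 0.0697], [-0.055, 0.046, 0.0709], [-0.0396, 0.0974, 0.0733]]
lid [[0.0953, -0.1155, 0.1021], [0.121, -0.008, 0.1958], [0.1305, 0.1091, 0.2221]]
t 7.725 case pos [-0.0334 -0.0018  0.2649] F [0.01 0.69 0.93] turn needed(5deg) -0.0028251627318201518
to [ 0.67  -0.251  0.26 ] r 0.716 shift units [-4.96  0.04  0.11]
to [ 0.67  -0.251  0.19 ] r 0.716 shift units [-0.    0.    1.75]
```

View pics/c2.png

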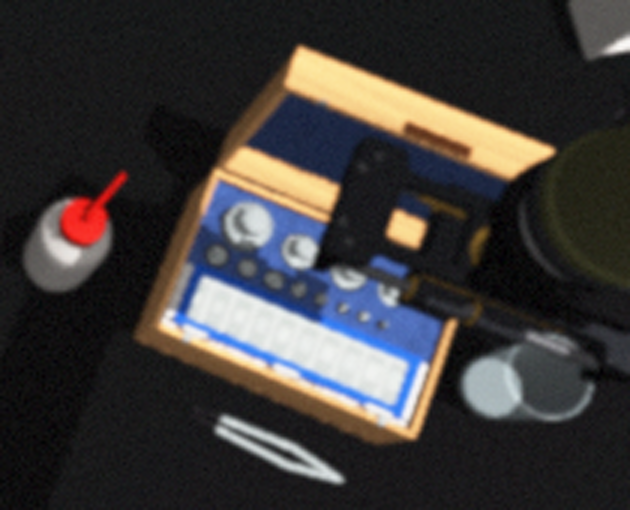

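The flap lies flat: the blue frame fills (190,270)–(425,415) in the crop, and its measured height is about 68 mm. Next I'll go over and behind the lid.

```bash
python3 -m jog '[[[0,-0.6,0.04,0,0],[0,-0.9,0,0,0],[0,-0.9,0,0,0],[0,-0.9,0,0,0],[0,-0.9,0,0,0],[0,-0.7,0,0,0],[0,0,0,0,0],[0,0,0,0,0]]]'; python3 - <<'E'
from h import *
plan([world([.165,0,.26]),world([.165,0,.19])])
im,d=eyes.get_image("scene")
cv2.imwrite("pics/s3.png",cv2.resize(im[150:330,20:290,::-1],None,fx=2.5,fy=2.5))
E
```

```text
time: 8.72
position: [0.6675, -0.2509, 0.265]
tool_rot: [-0.581, -3.084, -0.0]
ft_force: [-0.4, -0.9, 0.3]
grip_width: 0.011
t 8.725 case pos [ 0.1625 -0.0007  0.265 ] F [-0.38 -0.88  0.3 ] turn needed(5deg) 0.007510349295372427
to [ 0.67  -0.251  0.26 ] r 0.716 shift units [-0.06  0.02  0.12]
to [ 0.67  -0.251  0.19 ] r 0.716 shift units [-0.    0.    1.75]
```

View pics/s3.png

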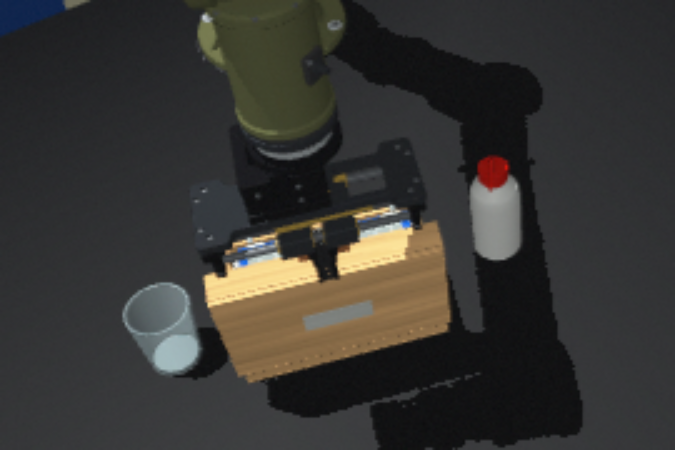

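The gripper is behind and above the lid, with the fingertip at (327,272), and nothing is near the bottle or beaker. I'll go down and plan the lid arc.

```bash
python3 -m jog '[[[0,-0.06,0.02,0.3,0],[0,0,0,0.6,0],[0,0,0,0.6,0],[0,0,0,0.25,0],[0,0,0,0,0]]]'; python3 - <<'E'
from h import *
c=[]
for th in list(range(90,-1,-5)):
    t=np.radians(th);s=.12
    c.append([.075-s*np.cos(t)+.036*np.sin(t)+.010,0,.0705+s*np.sin(t)+.036*np.cos(t)])
print(np.round(c,4)[:,[0,2]].tolist())
plan([world(x) for x in c])
E
```

```text
time: 9.4
position: [0.6707, -0.2504, 0.196]
tool_rot: [-0.58, -3.086, -0.001]
ft_force: [0.8, 0.3, 0.4]
grip_width: 0.002
[[0.121, 0.1905], [0.1104, 0.1932], [0.0996, 0.1949], [0.0887, 0.1957], [0.0778, 0.1956], [0.0669, 0.1945], [0.0562, 0.1924], [0.0457, 0.1894], [0.0354, 0.1856], [0.0256, 0.1808], [0.0162, 0.1752], [0.0074, 0.1688], [-0.0009, 0.1617], [-0.0085, 0.1538], [-0.0155, 0.1454], [-0.0216, 0.1363], [-0.0269, 0.1268], [-0.0314, 0.1168], [-0.035, 0.1065]]
t 9.4 case pos [0.1653 0.0009 0.196 ] F [0.8  0.31 0.42] turn needed(5deg) -0.004185824756720458
to [ 0.629 -0.235  0.19 ] r 0.672 shift units [ 1.11 -0.02  0.14]
to [ 0.619 -0.231  0.193] r 0.661 shift units [ 0.26  0.   -0.07]
to [ 0.609 -0.227  0.195] r 0.65 shift units [ 0.27  0.   -0.04]
to [ 0.599 -0.223  0.196] r 0.639 shift units [ 0.27  0.   -0.02]
to [ 0.589 -0.219  0.196] r 0.628 shift units [0.27 0.   0.  ]
to [ 0.579 -0.215  0.194] r 0.618 shift units [0.27 0.   0.03]
to [ 0.569 -0.212  0.192] r 0.607 shift units [0.27 0.   0.05]
to [ 0.559 -0.208  0.189] r 0.596 shift units [0.26 0.   0.07]
to [ 0.549 -0.204  0.186] r 0.586 shift units [0.26 0.   0.1 ]
to [ 0.54  -0.2    0.181] r 0.576 shift units [0.25 0.   0.12]
to [ 0.531 -0.197  0.175] r 0.567 shift units [0.23 0.   0.14]
to [ 0.523 -0.194  0.169] r 0.558 shift units [0.22 0.   0.16]
to [ 0.516 -0.191  0.162] r 0.55 shift units [0.21 0.   0.18]
to [ 0.508 -0.188  0.154] r 0.542 shift units [0.19 0.   0.2 ]
to [ 0.502 -0.186  0.145] r 0.535 shift units [ 0.17 -0.    0.21]
to [ 0.496 -0.183  0.136] r 0.529 shift units [ 0.15 -0.    0.23]
to [ 0.491 -0.181  0.127] r 0.524 shift units [ 0.13 -0.    0.24]
to [ 0.487 -0.18   0.117] r 0.519 shift units [ 0.11 -0.    0.25]
to [ 0.484 -0.178  0.106] r 0.516 shift units [ 0.09 -0.    0.26]
```

```bash
python3 -m jog '[[[0,0.3,0,0,0],[0,0.3,0,0.02,0],[0,0.25,0,0,0],[0,0.25,0,0,0],[0,0.25,0,0,0],[0,0.25,0,0,0]]]' && python3 -m jog '[[[0,0.22,0,0,0],[0,0.22,0,0,0],[0,0.22,0,0,0],[0,0.22,0,0.02,0],[0,0.2,0,0.03,0]]]'; python3 - <<'E'
from h import *
plan([])
im,d=eyes.get_image("scene");cv2.imwrite("pics/s4.png",cv2.resize(im[150:330,20:290,::-1],None,fx=2.5,fy=2.5))
E
```

```text
time: 10.15
position: [0.6139, -0.2286, 0.199]
tool_rot: [0.579, 3.078, -0.001]
ft_force: [5.9, -0.5, 4.8]
grip_width: 0.003
time: 10.78
position: [0.5723, -0.212, 0.1958]
tool_rot: [0.579, 3.083, 0.001]
ft_force: [2.8, -0.5, 5.5]
grip_width: 0.006
t 10.775 case pos [0.0596 0.001  0.1958] F [ 2.78 -0.48  5.54] turn needed(5deg) -0.006137291616876187
```

View pics/s4.png

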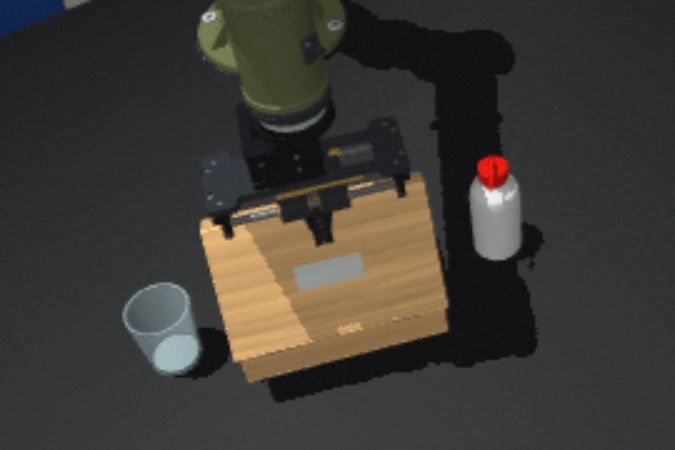

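The lid is following at about 60–65°. Wrist force is about 6 N and the gripper body clears the lid. I'll continue along the arc.

```bash
python3 -m jog '[[[0,0.16,0,0.06,0],[0,0.18,0,0.06,0],[0,0.18,0,0.07,0],[0,0.18,0,0.08,0],[0,0.17,0,0.09,0],[0,0.17,0,0.11,0],[0,0.16,0,0.12,0],[0,0.15,0,0.13,0],[0,0.14,0,0.14,0]]]'; python3 - <<'E'
from h import *
plan([])
E
```

```text
time: 11.95
position: [0.515, -0.1901, 0.1587]
tool_rot: [-0.581, -3.087, -0.0]
ft_force: [0.9, 1.3, 4.0]
grip_width: 0.003
t 11.95 case pos [-0.0017  0.0005  0.1587] F [0.88 1.29 3.98] turn needed(5deg) -0.0005727335245368443
```

```bash
python3 -m jog '[[[0,0.11,0,0.12,0],[0,0.1,0,0.13,0],[0,0.1,0,0.14,0],[0,0.09,0,0.14,0],[0,0.08,0,0.14,0],[0,0.06,0,0.12,0],[0,0.05,0,0.1,0],[0,0.04,0,0.08,0],[0,0.03,0,0.07,0],[0,0,0,0,0]]]'; python3 - <<'E'
from h import *
plan([])
E
```

```text
time: 13.2
position: [0.4912, -0.1808, 0.1175]
tool_rot: [0.581, 3.087, -0.0]
ft_force: [0.4, -0.4, -0.0]
grip_width: 0.005
t 13.2 case pos [-0.0273  0.0005  0.1175] F [ 0.41 -0.39 -0.02] turn needed(5deg) -0.002259064515525392
```

```bash
python3 -m jog '[[[0,0.02,0,0.05,0],[0,0.02,0,0.05,0],[0,0.01,0,0.04,0],[0,0.01,0,0.04,0],[0,0,0,0.03,0],[0,0,0,0.03,0],[0,0,0,0,0]]]'; python3 -m jog '[[[0,0,0,0.02,0],[0,0,0,0.02,0],[0,0,0,0,0]]]'
```

```text
time: 14.08
position: [0.4887, -0.1798, 0.1079]
tool_rot: [-0.581, -3.087, 0.0]
ft_force: [0.1, 0.0, -0.9]
grip_width: 0.006
time: 14.45
position: [0.4887, -0.1798, 0.1069]
tool_rot: [-0.581, -3.087, -0.001]
ft_force: [-2.3, 1.0, 4.8]
grip_width: 0.003
```

```bash
python3 -m jog '[[[0,0,0,0.02,0],[0,0,0,0,0]]]'; python3 -m jog '[[[0,0,0,0.03,0],[0,0,0,0,0]]]'
```

```text
time: 14.7
position: [0.4887, -0.1798, 0.1069]
tool_rot: [-0.581, -3.087, -0.001]
ft_force: [-4.2, 0.5, 10.4]
grip_width: 0.002
time: 14.95
position: [0.4888, -0.1798, 0.1068]
tool_rot: [-0.581, -3.087, -0.003]
ft_force: [-7.3, 2.3, 18.7]
grip_width: 0.002
```

There is a hard stop at 106.8 mm, so the lid is down. I'll back off straight up and check.

```bash
python3 -m jog '[[[0,0,0,-0.2,0],[0,0,0,-0.6,0],[0,0,0,-0.9,0],[0,0,0,-1,0],[0,0,0,-1,0],[0,0,0,-0.8,0],[0,0,0,0,0],[0,0,0,0,0]]]';  python3 - <<'E'
from h import *
for n in("top","scene"):
    im,d=eyes.get_image(n);P=cloud(n,d);Q=np.stack([(P-M)@EX,(P-M)@EY,P[...,2]],-1)
    hsv=cv2.cvtColor(im,cv2.COLOR_RGB2HSV);near=(d>0)&(abs(Q[...,1])<.13)
    w=near&(hsv[...,0]>8)&(hsv[...,0]<25)&(hsv[...,1]>70)&(hsv[...,2]>90)&(Q[...,2]>.098)&(Q[...,2]<.16);q=Q[w]
    k=np.linalg.lstsq(np.c_[q[:,0],np.ones(len(q))],q[:,2],rcond=None)[0];print(n,len(q),"slope,z0",k.round(4),np.percentile(q,[2,50,98],axis=0).round(4).tolist())
    if n=="top":a=im[90:280,290:512,::-1]
    else:b=im[170:330,20:280,::-1]
r=lambda i:cv2.resize(i,(640,int(640*i.shape[0]/i.shape[1])))
v=np.vstack([r(a),r(b)]);cv2.imwrite("pics/f.png",cv2.resize(v,None,fx=.6,fy=.6));plan([])
E
```

```text
time: 15.95
position: [0.4886, -0.1797, 0.2837]
tool_rot: [-0.58, -3.087, -0.0]
ft_force: [-0.2, -0.0, -0.4]
grip_width: 0.005
top 4612 slope,z0 [0.0033 0.1066] [[-0.0731, -0.1091, 0.1028], [-0.0183, 0.0225, 0.1067], [0.0707, 0.1127, 0.1099]]
scene 3363 slope,z0 [-0.0075  0.1074] [[-0.0702, -0.1124, 0.1013], [0.0142, -0.0065, 0.1075], [0.0769, 0.1085, 0.1114]]
t 16.05 case pos [-0.0304  0.0005  0.2832] F [-0.14 -0.07  0.06] turn needed(5deg) -0.0014955107902336743
```

View pics/f.png

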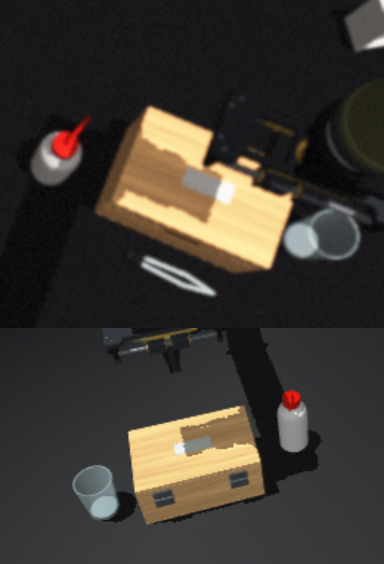

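The lid is shut and level: top at 106.6–107.5 mm with slope under 0.01 rad. The hand is about 175 mm above it, and the beaker, bottle and tweezers haven't moved. I'll hand it in.

```bash
python3 -c "
from bench import job; print(job.close_job())"
```

```text
the job is handed in; nothing more can be done
None
```

The case is closed and the job handed in at about 16 s of the 48 s allowed. I folded the flap first, then pushed the lid shut, using only pushes with the closed fingertips.

- **Flap:** I pushed it rearward and then down until it stopped at 68.7 mm, against the expected 68.5 mm. The camera view afterwards showed it lying flat over the tray.
- **Lid:** I pushed it over along its arc from behind, slowing to about 1 mm per step near the end. It stopped firmly at 106.8 mm, against the expected 106.5 mm. Wrist force reached about 20 N in the final presses on the flap and the lid.
- **Last checks:** Both cameras put the lid top at 106.6–107.5 mm with a slope under 0.01 rad, so it is fully shut. In the last pictures the beaker, bottle and tweezers were where they started. I did not re-measure them, and the balance was outside those crops. The hand was about 175 mm above the lid, reading no contact force.

No check failed or disagreed beyond 1–2 mm. I could not see the weights once the lid was down; just before that, with the flap flat, the ones in view were in their wells.

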